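# Snap the lid onto the fuse holder

### The job

The fuse holder on the test stand needs its lid back on: take the black lid that fits it, set it squarely over the holder's two upright snap hooks and push it straight down, level, until both ends have clicked home, then let go. Feel for the clicks and do not lean on it harder than needed, because the holder cracks under too much force; leave the other lids and parts where they lie.

Things in the scene. Friction and masses are not known exactly. Their poses are not given: they have to be found in the camera images.
- stand: Fixed stand with the open fuse holder (grey, 98 x 46 mm) centred on it. Origin: centre of the underside of its 120 x 70 x 10 mm foot, on the bench; x along the holder, z up. The holder sits on a rigid column clamped at a height that is NOT reported: its deck, where the seated lid's rim rests on a firm seal, is anywhere 24 to 32 mm above this origin. Copper end tabs reach x = +-68 mm, below the deck.
- holder_axis (a point): Point on the upright centre line of foot and holder, on the foot's top, 10 mm above stand's origin, same axes. Snap hooks stand at x = +35 and -35 mm, y = 0: 14 mm wide, 34 mm above the deck, sloping barbs facing outward. Two rails (40 mm long, outer faces y = +-17 mm, rounded tops 10.5 mm above the deck) guide the lid's long walls with 1.5 mm play each side.
- hook_a (a joint): Bend of the snap hook at the stand's +x end, rad: 0 upright (free or clicked home), grows to about 0.15 as the lid goes down, then falls back below 0.02 with the click. A lid let go on the hooks stays on the barbs, its rim 5 to 12 mm above the deck depending on how firmly it was set down; the click comes 2 to 3 mm above the deck, and once clicked the rim lies on the deck.
- hook_b (a joint): The same for the hook at the stand's -x end. Clicking both takes 5 to 10 N in all, straight down on the middle of the lid's top: the force grows as the hooks bend, drops at each click, then rises steeply (over 10 N per mm) once the rim is on the deck, so press slowly, at a few mm per second. Over 30 N between lid and holder cracks it.
- lid: The loose black lid that fits: 84 x 42 mm and 40 mm tall (the tallest), open below, 60 g, a window in each short end wall. Lies rim down on the bench. Origin: centre of the rim plane (underside); x along the 84 mm, y across the 42 mm, z up to the flat top. Plain long side walls to grip across y. The same turned half round.
- lid_short: Black lid that does not fit, 56 x 42 x 30 mm, no windows. Origin: centre of the underside. Leave it alone.
- lid_long: Black lid that does not fit, 112 x 42 x 30 mm, no windows. Origin: centre of the underside. Leave it alone.
- terminal_block: Loose copper terminal block, 46 x 24 x 20 mm, with three screws. Origin: centre of the underside. Leave it alone.
- hex_key: Loose L-shaped chrome hex key, 6 mm thick, long leg 86 mm along x (-48 to +38 mm), short leg 26 mm to +y at its +x end. Origin on the long leg, at the underside. Leave it alone.
Things that resemble listed ones, but are neither listed nor needed, are in the scene too. Leave any red or yellow look-alike of the lid alone. Of the things that look like the stand, take the one that is nearest to the robot's base at the start.

How it is judged:
On the way, in this order (a step that is already met when the one before it is completed fails the run):
1. the fitting lid is lifted clear of the bench (height (world z) of lid above 0.035 m), for 0.1 s.
2. the lid is set squarely over the two hooks (horizontal distance between lid and stand below 0.006 m and angle between the x axis of lid and the x axis of stand, either way round below 0.12 rad and z of lid in the frame of stand below 0.056 m), for 0.1 s.
At the end, for the whole second after the job is handed in: The fitting lid rests on the holder, clicked home at both ends: centred within 4 mm, square within 0.1 rad, level within 0.03 rad, rim 22 to 33 mm above the stand's underside (on the deck), both hooks upright (below 0.025 rad); all other loose parts within 15 mm of where they lay (horizontal distance between lid and stand below 0.004 m and angle between the x axis of lid and the x axis of stand, either way round below 0.1 rad and z of lid in the frame of stand between 0.022 and 0.033 m and angle between lid's own z axis and vertical below 0.03 rad and value of joint each of hook_a, hook_b below 0.025 rad and linear speed of lid below 0.01 m/s); the robot touches nothing.
It fails at once if the lid is pressed on the holder with more than 30 N (the holder cracks) (contact force between lid and stand above 30 N).
It fails at once if the lid is tipped more than 0.17 rad (10 degrees) while on the hooks, instead of going straight down (horizontal distance between lid and stand below 0.02 m and z of lid in the frame of stand below 0.042 m and angle between lid's own z axis and vertical above 0.17 rad).
It fails at once if another lid or part is moved by more than 15 mm (distance of any of lid_short, lid_long, terminal_block, hex_key from where it was at the start of the episode above 0.015 m).
It also fails if it takes over 64 s, if anything falls off the work surface, if the arm or the gripper's body presses on something with over 40 N, if the wrist force passes 120 N, or if a joint passes its speed limit or range.

### The arm

A 7-joint arm with a two-finger parallel gripper is mounted at the origin on the work surface. World frame = base frame: x ahead of the robot, y to its left, z up, the work surface at z = 0. Lengths are in m, angles in rad, forces in N, time in s.
With the tool pointing down it reaches from about 0.4 to 0.85 m from the base axis. Payload 4.5 kg.
Tool frame: the origin (TCP) lies midway between the tips of the shut fingers; the grasp point (between the pads) lies bot.grasp_offset behind it (bot.grasp_offset is the distance from the TCP to the grasp point, in m); z points along the fingers, y is the direction in which the jaws open and shut (so a half turn about z gives the same grasp; the last joint's range is limited). The gripper opens to 88 mm and grips with 3 to 60 N. Pads are 18 mm wide; open, the fingers measure 123 mm over their backs; the gripper's body (75 mm by 187 mm) begins 45 mm behind the grasp point.
Start: joints at [1.203, 0.689, -0.195, 1.565, 0.157, 0.902, -0.215], TCP at [0.244, -0.575, 0.239] pointing down, gripper open.
Joint ranges: [-3.01, 3.01], [-0.46, 2.08], [-1.47, 1.51], [0.13, 2.56], [-1, 4.14], [0.04, 2.09], [-2.66, 2.66]. Speed limits (rad/s): [2.57, 2.57, 3.14, 3.14, 3.14, 3.14, 3.14].

### API

Orientations are given as a unit quaternion [x, y, z, w].
In Python, from plant import monitor, grab_frame, get_calibration, workorder, bot gives the robot as it stands.
- The arm moves only by the tool step_arm, never from a script. Its argument "increments" is a list of rows, each an object of numbers: "wx", "wy", "wz": the turn, a rotation vector about the tool's x, y, z in degrees; "dx", "dy", "dz": the shift along the tool's x, y, z in mm; "gripper": the opening, from 0 (shut) to 1 (fully open). In form: [{"wx": .., "wy": .., "wz": .., "dx": .., "dy": .., "dz": .., "gripper": ..}, ...]. A call has 1 to 10 rows; each row is the pose to reach, as a shift and turn from the pose measured when the call began, along the tool's axes at that moment; what a row does not reach only later rows make up. A row lasts 1/8 s, in which the tool goes at most 62.5 mm and 10.7 degrees, less where a joint would pass 70% of its speed; a pose out of reach is approached as far as the arm can. A call with a gripper value outside its range is refused whole. The fingers move at their own pace and stop on an object; "force" is the grip in N (left out, the last holds). Time passes only in rows, so rows that repeat a pose let the fingers close. It gives the time, the measured TCP pose, the force and the opening at its end, in the units of the state.
- monitor.state(): the state, without advancing time (a new reading comes with each control period).
- grab_frame(name): name is "scene" or "top" or "wrist"; returns the picture (384x512x3 uint8, red, green, blue); there is no depth.
- get_calibration(name): a dict with "intrinsics" (3x3 intrinsics, pixels), "dist" ([k1, k2, p1, p2, k3] as OpenCV has them; the pictures are not rectified), "position" and "rotation" of the camera in the world. Camera axes: x right, y up, looking along -z (the intrinsics and any distortion apply to the point x, -y, -z); pixel columns grow to the right and rows downward; lengths in m; the calibration is good to about 2 mm. A picture is of the moment at which its call begins: read the wrist's pose just before it. get_calibration takes no time and is no camera call; for the wrist camera it gives the pose at the moment of the call.
- workorder.sign_off(): hands the job in, once; it reports no verdict.
The state is a dict: "t": time; "joints": joint angles; "dq": joint speeds; "joint_efforts": joint torques, N m; "eef_pos": TCP position; "tool_rot": TCP orientation; "ft_force": force on the tool from outside, world axes, zero at the start; "torque": the same for the moment, N m; "opening": finger opening in m.
Only numpy, scipy, OpenCV 4.12 (cv2) and the standard library are available. Lean on these libraries where they do the work, as an engineer would, in place of code of your own. Each camera call takes 0.05 s, during which the arm holds its last target. There are 200 camera calls.

## Working session

There is one attempt and no reset: what is moved stays moved. The work goes in short steps, Python scripts to look and compute and a tool call to move; the robot and the scene stay as the last step left them, time stands still between calls to the robot, and variables do not carry over. Pictures are saved under pics/ and viewed, about 8 in all and at most 12, crops included, and the job is handed in when it is done.

Besides the shell and the picture viewer there is one more tool, called after "Call:" as name(argument=value, ...) on one line, values as JSON. step_arm: Moves the arm, as the interface text tells. Its arguments: {"type":"object","properties":{"increments":{"type":"array"},"force":{"type":"number"}},"required":["increments"]}

```bash
mkdir -p pics
cat > h.py <<'E'
import numpy as np, cv2
from plant import monitor, grab_frame, get_calibration, workorder, bot
def ray(cal,uv):
    K=np.array(cal["intrinsics"],float);d=np.array(cal["dist"],float)
    p=cv2.undistortPoints(np.array(uv,float).reshape(-1,1,2),K,d).reshape(-1,2)
    v=np.c_[p[:,0],-p[:,1],-np.ones(len(p))]
    return v@np.array(cal["rotation"]).reshape(3,3).T
def onplane(cal,uv,z):
    v=ray(cal,uv);o=np.array(cal["position"]);s=(z-o[2])/v[:,2]
    return o+v*s[:,None]
def proj(cal,P):
    R=np.array(cal["rotation"]).reshape(3,3);q=(np.array(P,float).reshape(-1,3)-np.array(cal["position"]))@R
    q=np.c_[q[:,0],-q[:,1],-q[:,2]]
    return cv2.projectPoints(q,np.zeros(3),np.zeros(3),np.array(cal["intrinsics"],float),np.array(cal["dist"],float))[0].reshape(-1,2)
def save(n,im): cv2.imwrite("pics/"+n+".png",im[...,::-1])
E
python3 - <<'E'
from h import *
print(bot.grasp_offset,monitor.state())
for n in("scene","top"):
    c=get_calibration(n);im=grab_frame(n);np.save(n+".npy",im);save(n,cv2.resize(im,(800,600)));print(n,c)
E
```

```text
0.0187 {'t': 0.0, 'joints': array([ 1.20280964,  0.68997924, -0.1945226 ,  1.56631043,  0.15732364,
        0.90249196, -0.21509315]), 'dq': array([-0.00039418, -0.00017932, -0.00106814, -0.0019278 , -0.0009888 ,
       -0.00030207, -0.00064236]), 'joint_efforts': array([-5.66449617e-04, -5.27564371e+01, -1.26662493e+00, -1.53431654e+01,
       -5.25436469e-02,  6.62211474e-03,  1.59248125e-04]), 'eef_pos': array([ 0.24412926, -0.5746829 ,  0.23792217]), 'tool_rot': array([ 9.79877492e-01,  1.99597836e-01, -2.47759068e-04, -8.62323590e-04]), 'ft_force': array([ 0.13335437, -0.02365024, -0.9266917 ]), 'torque': array([-0.00739778,  0.00958826,  0.03544617]), 'opening': 0.08817371594248759}
scene {'intrinsics': array([[400.03539913,   0.        , 255.3409952 ],
       [  0.        , 400.03539913, 185.1579254 ],
       [  0.        ,   0.        ,   1.        ]]), 'dist': array([-0.1448238,  0.       ,  0.       ,  0.       ,  0.       ]), 'position': array([ 0.75633503, -0.41474582,  0.74328748]), 'rotation': array([0.26796058, 0.08443115, 0.27027016, 0.9208814 ])}
top {'intrinsics': array([[444.37847921,   0.        , 247.11326498],
       [  0.        , 444.37847921, 192.53080878],
       [  0.        ,   0.        ,   1.        ]]), 'dist': array([0.01028093, 0.        , 0.        , 0.        , 0.        ]), 'position': array([ 0.33835698, -0.0367644 ,  0.99615797]), 'rotation': array([ 0.07755002, -0.0640493 , -0.69560194,  0.71135197])}
```

```bash
sed -i 's/np.array(cal\["rotation"\]).reshape(3,3)/Rotation.from_quat(cal["rotation"]).as_matrix()/; 1a from scipy.spatial.transform import Rotation' h.py; cat h.py | head -8
```

```text
import numpy as np, cv2
from scipy.spatial.transform import Rotation
from plant import monitor, grab_frame, get_calibration, workorder, bot
def ray(cal,uv):
    K=np.array(cal["intrinsics"],float);d=np.array(cal["dist"],float)
    p=cv2.undistortPoints(np.array(uv,float).reshape(-1,1,2),K,d).reshape(-1,2)
    v=np.c_[p[:,0],-p[:,1],-np.ones(len(p))]
    return v@Rotation.from_quat(cal["rotation"]).as_matrix().T
```

View pics/top.png

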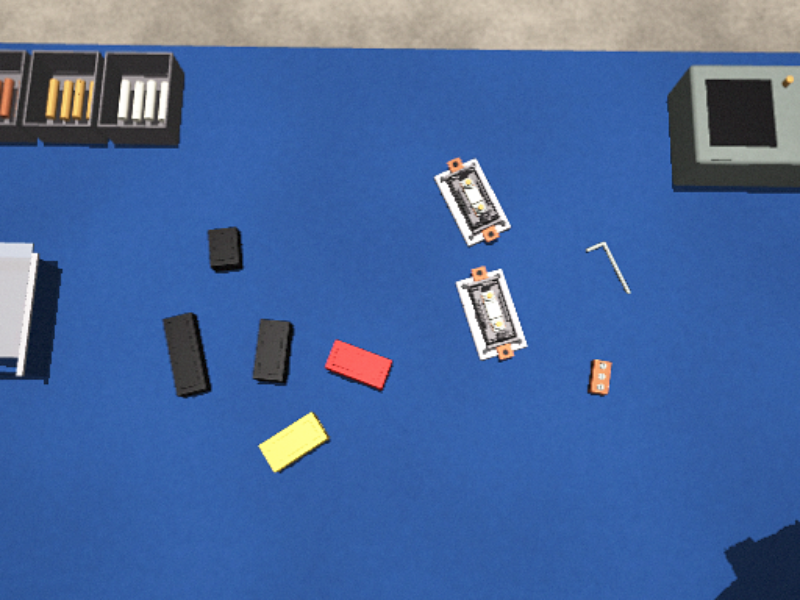

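View pics/scene.png

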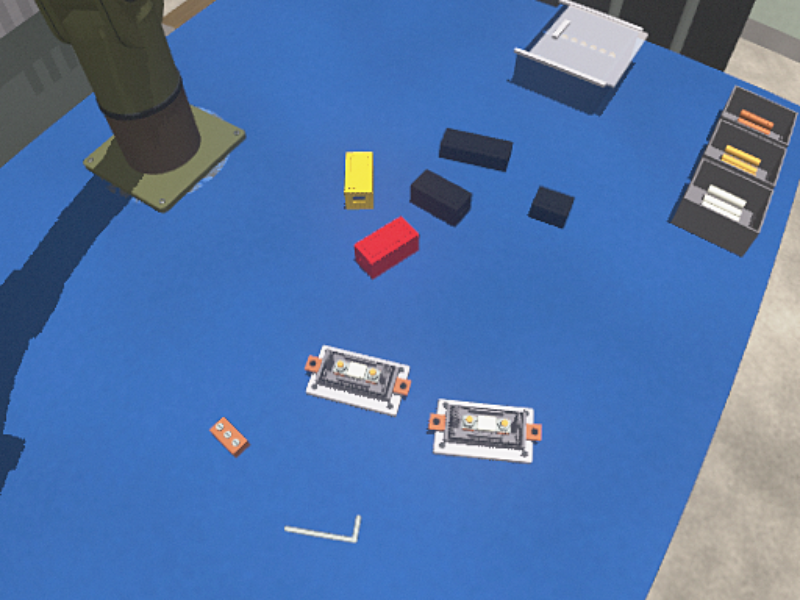

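The top view shows three black lids: long (186,355), middle (272,352) and short (225,249). The scene view shows the middle one as the tallest, at (440,197). There are two stands, at (472,201) and (491,314). The lower one, at (491,314), is nearer the base. Next I'll measure these and make one confirming crop.

Run:
```python
from h import *
im=np.load("top.npy");c=get_calibration("top")
s=512/800
def rect(mask,near,z):
    cs,_=cv2.findContours(mask.astype(np.uint8),cv2.RETR_EXTERNAL,cv2.CHAIN_APPROX_NONE)
    b=[k for k in cs if cv2.contourArea(k)>150 and cv2.pointPolygonTest(cv2.convexHull(k),near,True)>0]
    k=max(b,key=cv2.contourArea)
    P=onplane(c,cv2.convexHull(k).reshape(-1,2),z)[:,:2]*1000
    return cv2.minAreaRect(P.astype(np.float32))
hsv=cv2.cvtColor(im,cv2.COLOR_RGB2HSV)
dark=(hsv[...,2]<70)
for n,p in dict(long=(186,355),mid=(272,352),short=(225,249)).items():
    print(n,rect(dark,(p[0]*s,p[1]*s),.04 if n=="mid" else .03))
blue=(hsv[...,0]>100)&(hsv[...,0]<125)&(hsv[...,1]>120)
for n,p in dict(far=(472,201),near=(491,314)).items():
    w=(hsv[...,1]<60)&(hsv[...,2]>150)
    print(n,rect(w,(p[0]*s,p[1]*s),.01), np.hypot(*rect(w,(p[0]*s,p[1]*s),.01)[0]))
sc=np.load("scene.npy")
a=cv2.resize(sc[75:170,210:380],(800,447),interpolation=cv2.INTER_CUBIC)
a=np.clip(a.astype(float)*1.6,0,255).astype(np.uint8)
save("crop1",a)
print(get_calibration("wrist"))
```

```text
long ((451.4543762207031, 262.5648193359375), (117.10122680664062, 47.361663818359375), 15.553433418273926)Traceback (most recent call last):
  File "<stdin>", line 13, in <module>
  File "<stdin>", line 7, in rect
ValueError: max() iterable argument is empty
```

Run:
```python
from h import *
im=np.load("top.npy");c=get_calibration("top")
s=512/800
print(im[225,165:195:3].tolist())
def rect(mask,near,z):
    cs,_=cv2.findContours(mask.astype(np.uint8),cv2.RETR_EXTERNAL,cv2.CHAIN_APPROX_NONE)
    b=[k for k in cs if cv2.contourArea(k)>100 and np.hypot(*(k.reshape(-1,2).mean(0)-near))<15]
    if not b: return None
    k=max(b,key=cv2.contourArea)
    P=onplane(c,cv2.convexHull(k).reshape(-1,2),z)[:,:2]*1000
    return cv2.minAreaRect(P.astype(np.float32))
hsv=cv2.cvtColor(im,cv2.COLOR_RGB2HSV)
dark=(im.max(2)<90)
for n,p in dict(long=(186,355),mid=(272,352),short=(225,249)).items():
    print(n,rect(dark,(p[0]*s,p[1]*s),.04 if n=="mid" else .03))
red=(hsv[...,1]>150)&((hsv[...,0]<8)|(hsv[...,0]>172))
print("red",rect(red,(359*s,365*s),.04))
for n,p in dict(far=(472,201),near=(491,314)).items():
    w=(hsv[...,1]<60)&(hsv[...,2]>150)
    r=rect(w,(p[0]*s,p[1]*s),.01);print(n,r, r and np.hypot(*r[0]))
sc=np.load("scene.npy")
a=cv2.resize(sc[75:170,210:380],(800,447),interpolation=cv2.INTER_CUBIC)
a=np.clip(a.astype(float)*1.6,0,255).astype(np.uint8)
save("crop1",a)
print(get_calibration("wrist"))
```

```text
[[75, 70, 69], [76, 72, 70], [74, 75, 72], [78, 75, 73], [77, 76, 74], [76, 72, 71], [14, 18, 13], [41, 69, 115], [54, 96, 168], [52, 93, 165]]
long ((451.71893310546875, 262.61749267578125), (117.6519775390625, 47.376953125), 15.589325904846191)
mid ((457.6863708496094, 139.44874572753906), (47.904117584228516, 89.98617553710938), 86.13182067871094)
short ((605.6653442382812, 219.1792755126953), (67.34507751464844, 46.39803695678711), 7.723710060119629)
red ((442.7197265625, 20.554826736450195), (85.2821044921875, 43.27259826660156), 70.65563201904297)
far ((699.1052856445312, -145.80584716796875), (122.70967102050781, 52.43142318725586), 25.203216552734375) 714.1481257305733
near ((523.7384033203125, -165.68356323242188), (119.24625396728516, 70.70270538330078), 17.50728988647461) 549.3204513195392
{'intrinsics': array([[314.74582186,   0.        , 257.12587281],
       [  0.        , 314.74582186, 191.04917785],
       [  0.        ,   0.        ,   1.        ]]), 'dist': array([0.01804487, 0.        , 0.        , 0.        , 0.        ]), 'position': array([ 0.3215654 , -0.54228624,  0.38451039]), 'rotation': array([-0.13391968,  0.08914113, -0.54445827,  0.823216  ])}
```

View pics/crop1.png

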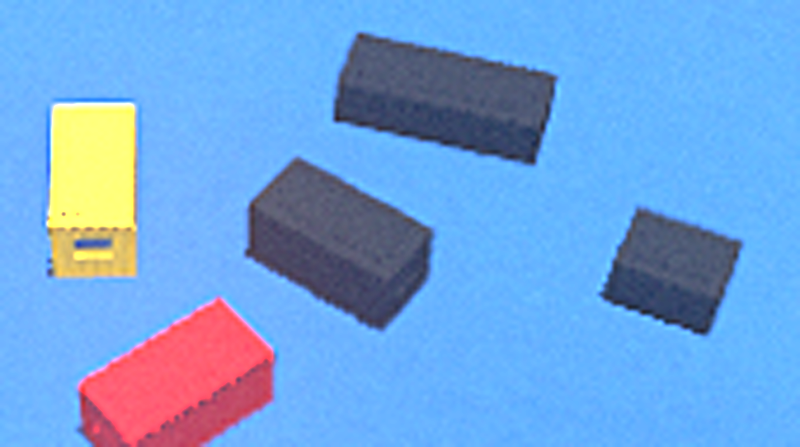

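The crop shows the middle black lid at (340,240) as clearly taller than the other two, with about 84 mm of length. That makes it the fitting lid. It measures about (0.458, 0.139), yaw −4°. The near stand is at (0.524, −0.166), yaw 17.5°, 0.55 m from the base against 0.71 m for the other.

Call:
step_arm(increments=[{"wz": 10,"dx": 380,"dy": -245,"dz": -20,"gripper": 0.75},{"wz": 20,"dx": 380,"dy": -245,"dz": -20,"gripper": 0.75},{"wz": 27,"dx": 380,"dy": -245,"dz": -20,"gripper": 0.75},{"wz": 27,"dx": 380,"dy": -245,"dz": -20,"gripper": 0.75},{"wz": 27,"dx": 380,"dy": -245,"dz": -20,"gripper": 0.75},{"wz": 27,"dx": 380,"dy": -245,"dz": -20,"gripper": 0.75},{"wz": 27,"dx": 380,"dy": -245,"dz": -20,"gripper": 0.75},{"wz": 27,"dx": 380,"dy": -245,"dz": -20,"gripper": 0.75},{"wz": 27,"dx": 380,"dy": -245,"dz": -20,"gripper": 0.75},{"wz": 27,"dx": 380,"dy": -245,"dz": -20,"gripper": 0.75}])

```text
validation failed for argument at $.in...
```

Call:
step_arm(increments=[{"wx": 0,"wy": 0,"wz": 10,"dx": 48,"dy": -31,"dz": -3,"gripper": 0.75}])

```text
t: 0.22
eef_pos: [0.2723, -0.5305, 0.2401]
tool_rot: [0.994, 0.107, -0.002, 0.0]
ft_force: [-0.0, 0.6, 1.1]
opening: 0.0803
```

Call:
step_arm(increments=[{"wx": 0,"wy": 0,"wz": 8,"dx": 293,"dy": -274,"dz": -20,"gripper": 0.75},{"wx": 0,"wy": 0,"wz": 16,"dx": 293,"dy": -274,"dz": -20,"gripper": 0.75},{"wx": 0,"wy": 0,"wz": 16,"dx": 293,"dy": -274,"dz": -20,"gripper": 0.75},{"wx": 0,"wy": 0,"wz": 16,"dx": 293,"dy": -274,"dz": -20,"gripper": 0.75},{"wx": 0,"wy": 0,"wz": 16,"dx": 293,"dy": -274,"dz": -20,"gripper": 0.75},{"wx": 0,"wy": 0,"wz": 16,"dx": 293,"dy": -274,"dz": -20,"gripper": 0.75},{"wx": 0,"wy": 0,"wz": 16,"dx": 293,"dy": -274,"dz": -20,"gripper": 0.75},{"wx": 0,"wy": 0,"wz": 16,"dx": 293,"dy": -274,"dz": -20,"gripper": 0.75},{"wx": 0,"wy": 0,"wz": 16,"dx": 293,"dy": -274,"dz": -20,"gripper": 0.75}])

```text
t: 1.35
eef_pos: [0.4992, -0.2022, 0.259]
tool_rot: [0.999, -0.034, -0.002, 0.001]
ft_force: [-0.1, -0.2, -0.4]
opening: 0.0661
```

Run:
```python
from h import *
c=get_calibration("wrist");im=grab_frame("wrist");np.save("w1.npy",im);import pickle;pickle.dump(c,open("w1.pkl","wb"))
save("w1",im);print(c["position"],proj(c,[[.524,-.166,.01],[.699,-.146,.01]]),Rotation.from_quat(c["rotation"]).as_matrix())
```

```text
[ 0.58360754 -0.20734642  0.4051339 ] [[226.7238584  136.71358015]
 [191.61137203 -26.7771321 ]] [[-0.0673826   0.9447697   0.32073321]
 [-0.99772513 -0.06446268 -0.01972644]
 [ 0.00203838 -0.32133281  0.94696414]]
```

View pics/w1.png

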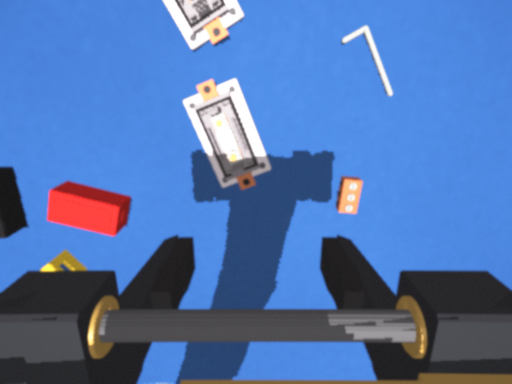

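The wrist view shows the near stand at about (227,134), within 3 px of where I predicted it, with the fingers in the foreground. Next, on to the lid.

Call:
step_arm(increments=[{"wx": 0,"wy": 0,"wz": 0,"dx": -64,"dy": -337,"dz": 20,"gripper": 0.75},{"wx": 0,"wy": 0,"wz": 0,"dx": -64,"dy": -337,"dz": 40,"gripper": 0.75},{"wx": 0,"wy": 0,"wz": 0,"dx": -64,"dy": -337,"dz": 60,"gripper": 0.75},{"wx": 0,"wy": 0,"wz": 0,"dx": -64,"dy": -337,"dz": 100,"gripper": 0.75},{"wx": 0,"wy": 0,"wz": 0,"dx": -64,"dy": -337,"dz": 100,"gripper": 0.75},{"wx": 0,"wy": 0,"wz": 0,"dx": -64,"dy": -337,"dz": 100,"gripper": 0.75},{"wx": 0,"wy": 0,"wz": 0,"dx": -64,"dy": -337,"dz": 100,"gripper": 0.75},{"wx": 0,"wy": 0,"wz": 0,"dx": -64,"dy": -337,"dz": 100,"gripper": 0.75},{"wx": 0,"wy": 0,"wz": 0,"dx": -64,"dy": -337,"dz": 100,"gripper": 0.75}])

```text
t: 2.52
eef_pos: [0.4587, 0.1357, 0.1593]
tool_rot: [0.999, -0.036, -0.002, 0.001]
ft_force: [0.1, -0.1, -0.1]
opening: 0.0662
```

Run:
```python
from h import *
import pickle
s=monitor.state();print(s["eef_pos"],s["tool_rot"])
c=get_calibration("wrist");im=grab_frame("wrist");np.save("w2.npy",im);pickle.dump(c,open("w2.pkl","wb"))
b=np.clip(im.astype(float)*2,0,255).astype(np.uint8)
x,y=.458,.139
P=proj(c,[[x+i*.042,y+j*.021,.04] for i,j in((1,1),(1,-1),(-1,-1),(-1,1))]);print(P)
b=cv2.resize(b,(800,600));save("w2",b)
w=np.load("w1.npy");c1=pickle.load(open("w1.pkl","rb"))
h=cv2.cvtColor(w,cv2.COLOR_RGB2HSV)
m=((h[...,1]<70)&(h[...,2]>60)).astype(np.uint8)
m[:70]=0;m[200:]=0;m[:,:170]=0;m[:,290:]=0
m=cv2.morphologyEx(m,cv2.MORPH_OPEN,np.ones((3,3)))
k=max(cv2.findContours(m,0,1)[0],key=cv2.contourArea)
print(cv2.minAreaRect((onplane(c1,cv2.convexHull(k).reshape(-1,2),.01)[:,:2]*1000).astype(np.float32)))
```

```text
[0.45868997 0.13568318 0.15933533] [ 0.9993422  -0.03621674 -0.00152209  0.00109248]
[[224.73202241 140.73762462]
 [274.40105441 137.11593448]
 [279.35941397 227.6988925 ]
 [234.23992129 230.72568131]]
((524.8284301757812, -168.0189208984375), (121.68536376953125, 71.67278289794922), 17.640872955322266)
```

View pics/w2.png

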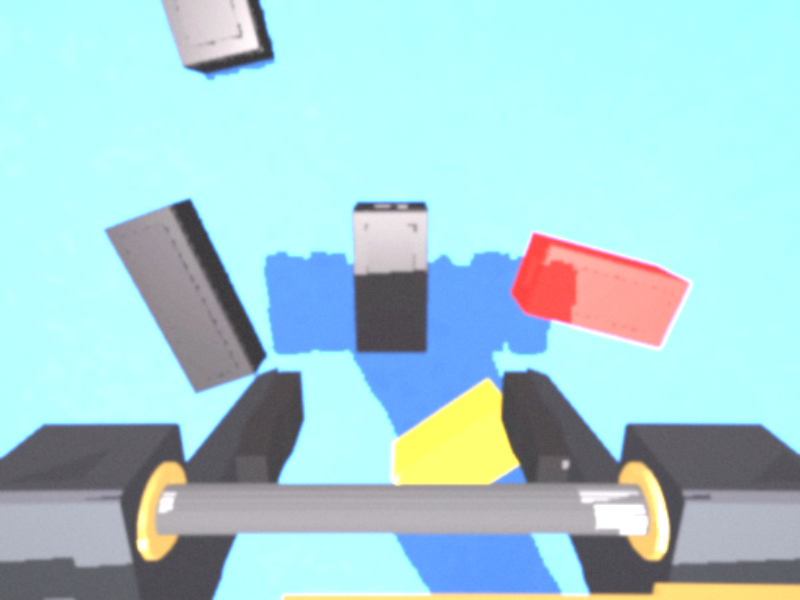

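The middle lid fills (354–427, 209–351) and shows a window in its end wall, so this is the fitting lid. I'll compute its pose from the top-face corners.

Run:
```python
from h import *
import pickle
c=pickle.load(open("w2.pkl","rb"))
im=np.load("w2.npy");
P=onplane(c,np.array([(354,209),(427,209),(426,351),(357,351)])*.64,.04)*1000
print(P.round(1),P.mean(0).round(1))
a=(P[0]+P[1]-P[2]-P[3])/2;print(np.linalg.norm(a),np.degrees(np.arctan2(a[1],a[0])),P[0]-P[1])
s=monitor.state();R=Rotation.from_quat(s["tool_rot"]).as_matrix()
print(R.round(4), ((P.mean(0)-s["eef_pos"]*1000)@R).round(1))
```

```text
[[505.7 157.9  40. ]
 [502.9 118.8  40. ]
 [419.6 124.   40. ]
 [422.6 164.7  40. ]] [462.7 141.3  40. ]
83.45375656257585 -4.160836119565728 [ 2.84157975 39.0686754   0.        ]
[[ 0.9974 -0.072  -0.0032]
 [-0.072  -0.9974 -0.0018]
 [-0.003   0.002  -1.    ]] [  4.   -5.9 119.3]
```

Call:
step_arm(increments=[{"wx": 0,"wy": 0,"wz": 0,"dx": 4,"dy": -6,"dz": 40,"gripper": 0.75},{"wx": 0,"wy": 0,"wz": 0,"dx": 4,"dy": -6,"dz": 80,"gripper": 0.75},{"wx": 0,"wy": 0,"wz": 0,"dx": 4,"dy": -6,"dz": 115,"gripper": 0.75},{"wx": 0,"wy": 0,"wz": 0,"dx": 4,"dy": -6,"dz": 135,"gripper": 0.75},{"wx": 0,"wy": 0,"wz": 0,"dx": 4,"dy": -6,"dz": 145,"gripper": 0.75},{"wx": 0,"wy": 0,"wz": 0,"dx": 4,"dy": -6,"dz": 145,"gripper": 0.75},{"wx": 0,"wy": 0,"wz": 0,"dx": 4,"dy": -6,"dz": 145,"gripper": 0.75}])

```text
t: 3.45
eef_pos: [0.4632, 0.1413, 0.0151]
tool_rot: [0.999, -0.036, -0.001, 0.001]
ft_force: [0.7, 0.6, 0.1]
opening: 0.066
```

Call:
step_arm(increments=[{"wx": 0,"wy": 0,"wz": 0,"dx": 0,"dy": 0,"dz": 0,"gripper": 0.4},{"wx": 0,"wy": 0,"wz": 0,"dx": 0,"dy": 0,"dz": 0,"gripper": 0.4},{"wx": 0,"wy": 0,"wz": 0,"dx": 0,"dy": 0,"dz": 0,"gripper": 0.3},{"wx": 0,"wy": 0,"wz": 0,"dx": 0,"dy": 0,"dz": 0,"gripper": 0.3},{"wx": 0,"wy": 0,"wz": 0,"dx": 0,"dy": 0,"dz": 0,"gripper": 0.3},{"wx": 0,"wy": 0,"wz": 0,"dx": 0,"dy": 0,"dz": 0,"gripper": 0.3}], force=35)

```text
t: 4.2
eef_pos: [0.4634, 0.1414, 0.0155]
tool_rot: [0.999, -0.036, -0.001, 0.001]
ft_force: [0.6, 0.5, 6.5]
opening: 0.0414
```

Call:
step_arm(increments=[{"wx": 0,"wy": 0,"wz": 0,"dx": 0,"dy": 0,"dz": -30,"gripper": 0.3},{"wx": 0,"wy": 0,"wz": 0,"dx": 0,"dy": 0,"dz": -70,"gripper": 0.3},{"wx": 0,"wy": 0,"wz": 0,"dx": 0,"dy": 0,"dz": -110,"gripper": 0.3},{"wx": 0,"wy": 0,"wz": 0,"dx": 0,"dy": 0,"dz": -130,"gripper": 0.3},{"wx": 0,"wy": 0,"wz": 0,"dx": 0,"dy": 0,"dz": -130,"gripper": 0.3}])

```text
t: 4.82
eef_pos: [0.4643, 0.1418, 0.1465]
tool_rot: [0.999, -0.036, 0.001, 0.0]
ft_force: [0.6, -0.3, -1.1]
opening: 0.0412
```

Call:
step_arm(increments=[{"wx": 0,"wy": 0,"wz": 0,"dx": 13,"dy": 45,"dz": 0,"gripper": 0.3},{"wx": 0,"wy": 0,"wz": -5,"dx": 26,"dy": 90,"dz": 0,"gripper": 0.3},{"wx": 0,"wy": 0,"wz": -10,"dx": 40,"dy": 135,"dz": 0,"gripper": 0.3},{"wx": 0,"wy": 0,"wz": -15,"dx": 53,"dy": 180,"dz": 0,"gripper": 0.3},{"wx": 0,"wy": 0,"wz": -20,"dx": 66,"dy": 225,"dz": 0,"gripper": 0.3},{"wx": 0,"wy": 0,"wz": -21.7,"dx": 79,"dy": 270,"dz": 0,"gripper": 0.3},{"wx": 0,"wy": 0,"wz": -21.7,"dx": 83,"dy": 295,"dz": 0,"gripper": 0.3},{"wx": 0,"wy": 0,"wz": -21.7,"dx": 83,"dy": 304,"dz": 0,"gripper": 0.3},{"wx": 0,"wy": 0,"wz": -21.7,"dx": 83,"dy": 304,"dz": 0,"gripper": 0.3},{"wx": 0,"wy": 0,"wz": -21.7,"dx": 83,"dy": 304,"dz": 0,"gripper": 0.3}])

```text
t: 6.08
eef_pos: [0.5249, -0.1653, 0.1463]
tool_rot: [0.988, 0.154, 0.0, -0.001]
ft_force: [0.7, -0.1, -1.2]
opening: 0.0418
```

Run:
```python
from h import *
import pickle
s=monitor.state();print(s["eef_pos"],s["tool_rot"],s["ft_force"])
for n in("wrist","scene"):
    c=get_calibration(n);im=grab_frame(n);np.save(n+"3.npy",im);pickle.dump(c,open(n+"3.pkl","wb"))
w=np.load("wrist3.npy")
b=np.clip(w.astype(float)*1.8,0,255).astype(np.uint8)
save("w3",cv2.resize(b,(800,600)))
```

```text
[ 0.52489379 -0.16533371  0.14631592] [ 9.88103725e-01  1.53787274e-01  4.55101269e-04 -5.43617875e-04] [ 0.66163736 -0.06065201 -1.17269089]
```

View pics/w3.png

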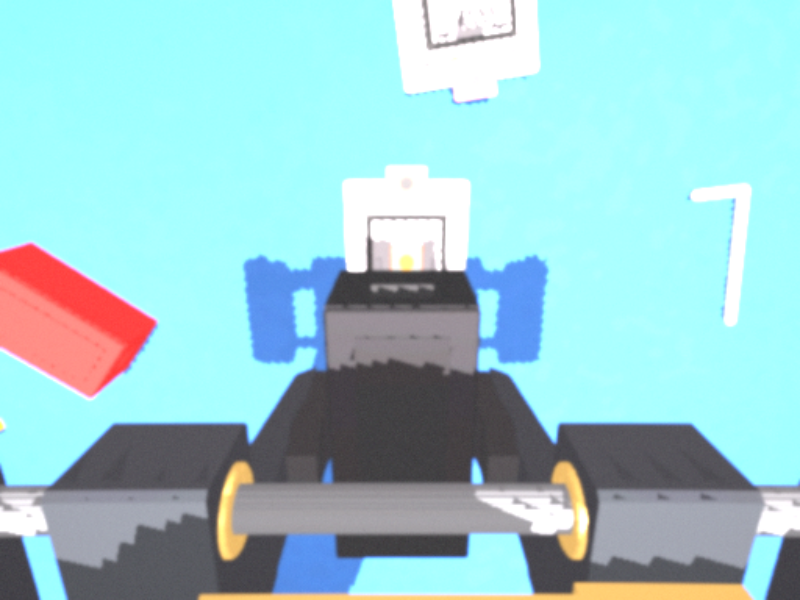

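Run:
```python
from h import *
import pickle
c=pickle.load(open("wrist3.pkl","rb"));w=np.load("wrist3.npy")
T=np.array([.52489,-.16533,.1463]);R=Rotation.from_quat([9.88103725e-01,1.53787274e-01,4.55e-04,-5.4e-04]).as_matrix()
L=lambda P:((P-T)@R*1000).round(1)
print("lid front top edge, tool frame",L(onplane(c,np.array([(326,306),(478,306)])*.64,.1708)))
print("lid rear top edge if visible",L(onplane(c,np.array([(336,556),(469,556)])*.64,.1708)))
# foot: front and side edges
h=cv2.cvtColor(w,cv2.COLOR_RGB2HSV)
m=((h[...,1]<70)&(h[...,2]>90)).astype(np.uint8)
m[:112]=0;m[172:]=0;m[:,:200]=0;m[:,320:]=0
L2=[];R2=[];
for r in range(122,168,3):
    x=np.where(m[r])[0]; L2.append((x.min()-.5,r));R2.append((x.max()+.5,r))
F=[]
for col in list(range(224,245,2))+list(range(276,298,2)):
    y=np.where(m[:,col])[0]; F.append((col,y.min()-.5))
for n,e in(("L",L2),("R",R2),("F",F)):
    P=onplane(c,e,.01);q=L(P);print(n,np.median(q,0));
    v=cv2.fitLine((P[:,:2]*1000).astype(np.float32),cv2.DIST_HUBER,0,.01,.01).ravel();print(np.degrees(np.arctan2(v[1],v[0])),v)
# scene: foot of near stand from the initial picture
```

```text
lid front top edge, tool frame [[ 41.  -19.8 -24.4]
 [ 41.   20.2 -24.5]]
lid rear top edge if visible [[-42.5 -20.5 -24.5]
 [-42.5  21.4 -24.6]]
L [ 33.55 -33.   136.4 ]
16.25396 [ 9.60030496e-01  2.79895365e-01  5.44157898e+02 -1.24438774e+02]
R [ 33.55  38.1  136.3 ]
17.784935 [ 9.5220971e-01  3.0544499e-01  5.7122614e+02 -1.9042172e+02]
F [ 59.9    2.8  136.35]
-72.304794 [ 3.0395326e-01 -9.5268697e-01  5.8297949e+02 -1.4977773e+02]
```

Relative to the gripped lid, the stand centre is off by +0.6 mm in dx and +2.2 mm in dy. Yaw agrees. I'll correct, lower to just above the hooks, and look once more.

Call:
step_arm(increments=[{"wx": 0,"wy": 0,"wz": 0,"dx": 0.6,"dy": 2.2,"dz": 20,"gripper": 0.3},{"wx": 0,"wy": 0,"wz": 0,"dx": 0.6,"dy": 2.2,"dz": 40,"gripper": 0.3},{"wx": 0,"wy": 0,"wz": 0,"dx": 0.6,"dy": 2.2,"dz": 55,"gripper": 0.3},{"wx": 0,"wy": 0,"wz": 0,"dx": 0.6,"dy": 2.2,"dz": 57,"gripper": 0.3},{"wx": 0,"wy": 0,"wz": 0,"dx": 0.6,"dy": 2.2,"dz": 57,"gripper": 0.3},{"wx": 0,"wy": 0,"wz": 0,"dx": 0.6,"dy": 2.2,"dz": 57,"gripper": 0.3}])

```text
t: 6.92
eef_pos: [0.5269, -0.1676, 0.0902]
tool_rot: [0.988, 0.154, 0.001, -0.0]
ft_force: [0.0, 0.6, -0.4]
opening: 0.0419
```

Run:
```python
from h import *
import pickle
s=monitor.state();print(s["eef_pos"],s["tool_rot"],s["ft_force"])
ims={}
for n in("wrist","scene"):
    c=get_calibration(n);im=grab_frame(n);np.save(n+"4.npy",im);pickle.dump((c,s["eef_pos"],s["tool_rot"]),open(n+"4.pkl","wb"));ims[n]=np.clip(im.astype(float)*1.8,0,255).astype(np.uint8)
u,v=proj(c,s["eef_pos"])[0].astype(int);print(u,v)
u0,v0=max(u-60,0),max(v-50,0);print(u0,v0)
a=cv2.resize(ims["scene"][v0:v0+100,u0:u0+130],(390,300),interpolation=cv2.INTER_CUBIC)
b=cv2.resize(ims["wrist"][80:230,150:370],(733,500),interpolation=cv2.INTER_CUBIC)[:300]
save("w4",np.vstack([np.pad(a,((0,0),(0,343),(0,0))),b]))
```

```text
[ 0.5269139  -0.16761839  0.09023985] [ 9.88113727e-01  1.53719486e-01  1.25777063e-03 -1.07397352e-06] [ 0.01966312  0.64198477 -0.39394283]
227 224
167 174
```

View pics/w4.png

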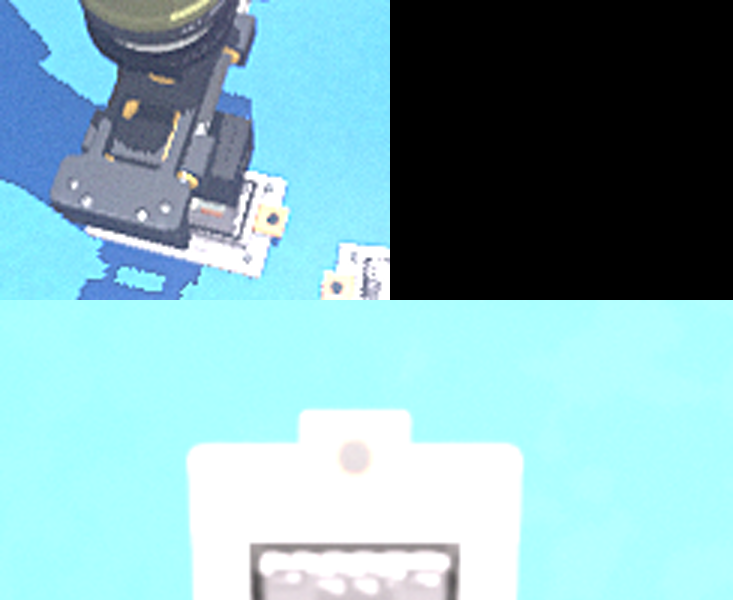

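The crops show the lid held just above the near stand's holder. The foot's front edge is at wrist rows ~123, columns 207–307. I'll measure the residual offset numerically from this view.

Run:
```python
from h import *
import pickle
c,T,q=pickle.load(open("wrist4.pkl","rb"));w=np.load("wrist4.npy");R=Rotation.from_quat(q).as_matrix()
L=lambda P:((P-T)@R*1000).round(2)
h=cv2.cvtColor(w,cv2.COLOR_RGB2HSV)
m=((h[...,1]<70)&(h[...,2]>90)).astype(np.uint8)
m[:105]=0;m[:,:195]=0;m[:,320:]=0
l=[];r_=[];F=[]
for r in range(128,160,3):
    x=np.where(m[r])[0]; l.append((x.min()-.5,r));r_.append((x.max()+.5,r))
for col in list(range(214,236,2))+list(range(278,302,2)):
    y=np.where(m[:,col])[0]; F.append((col,y.min()-.5))
for n,e in(("L",l),("R",r_),("F",F)):
    P=onplane(c,e,.01);print(n,np.median(L(P),0))
    v=cv2.fitLine((P[:,:2]*1000).astype(np.float32),cv2.DIST_HUBER,0,.01,.01).ravel();print(np.degrees(np.arctan2(v[1],v[0])))
g=w.max(2);print(g[165:215,256].tolist());print(w[215,190:330].max(1).tolist())
print("expected lid front top",proj(c,T+R@np.array([[.041,-.021,-.0245],[.041,.021,-.0245],[.041,-.021,.0155],[.041,.021,.0155]]).T.reshape(3,-1) if 0 else [T+R@np.array(p) for p in([.0413,-.021,-.0245],[.0413,.021,-.0245],[.0413,-.021,.0155],[.0413,.021,.0155])]))
```

```text
L [ 44.6  -35.88  80.34]
17.141663
R [44.6  34.89 80.36]
17.910908
F [58.45 15.04 80.39]
-72.314705
[135, 127, 121, 117, 116, 115, 112, 95, 66, 42, 40, 35, 35, 38, 39, 40, 46, 57, 58, 55, 50, 43, 41, 41, 41, 36, 37, 35, 40, 46, 55, 59, 58, 59, 69, 80, 86, 88, 88, 88, 88, 88, 88, 88, 89, 87, 86, 85, 85, 84]
[225, 182, 149, 139, 137, 136, 137, 135, 137, 134, 135, 134, 135, 134, 136, 134, 129, 110, 84, 78, 82, 84, 85, 86, 87, 87, 87, 86, 86, 85, 85, 86, 84, 84, 84, 82, 82, 82, 82, 83, 83, 83, 81, 82, 74, 70, 72, 75, 74, 78, 81, 83, 82, 81, 81, 82, 84, 80, 77, 71, 64, 66, 72, 76, 81, 82, 81, 82, 82, 83, 81, 81, 82, 77, 67, 64, 66, 70, 74, 77, 80, 80, 80, 83, 82, 83, 83, 80, 71, 63, 61, 61, 67, 72, 75, 78, 81, 82, 85, 86, 86, 86, 87, 87, 86, 87, 86, 87, 87, 86, 86, 87, 85, 87, 83, 80, 86, 109, 132, 139, 138, 138, 138, 140, 143, 156, 194, 232, 247, 250, 250, 250, 250, 250, 250, 250, 250, 250, 249, 245]
expected lid front top [[205.51896599 195.1631991 ]
 [307.8459546  195.15107248]
 [217.18284387 170.31927763]
 [296.28337336 170.31442479]]
```

Call:
step_arm(increments=[{"wx": 0,"wy": 0,"wz": 0,"dx": -0.5,"dy": -0.6,"dz": 0,"gripper": 0.3},{"wx": 0,"wy": 0,"wz": 0,"dx": -0.5,"dy": -0.6,"dz": 3,"gripper": 0.3},{"wx": 0,"wy": 0,"wz": 0,"dx": -0.5,"dy": -0.6,"dz": 6,"gripper": 0.3},{"wx": 0,"wy": 0,"wz": 0,"dx": -0.5,"dy": -0.6,"dz": 9,"gripper": 0.3},{"wx": 0,"wy": 0,"wz": 0,"dx": -0.5,"dy": -0.6,"dz": 12,"gripper": 0.3},{"wx": 0,"wy": 0,"wz": 0,"dx": -0.5,"dy": -0.6,"dz": 15,"gripper": 0.3},{"wx": 0,"wy": 0,"wz": 0,"dx": -0.5,"dy": -0.6,"dz": 15,"gripper": 0.3}], force=45)

```text
t: 7.9
eef_pos: [0.526, -0.1672, 0.0749]
tool_rot: [0.988, 0.154, 0.001, -0.0]
ft_force: [0.1, -0.7, -1.5]
opening: 0.0417
```

Call:
step_arm(increments=[{"wx": 0,"wy": 0,"wz": 0,"dx": 0,"dy": 0,"dz": 2,"gripper": 0.3},{"wx": 0,"wy": 0,"wz": 0,"dx": 0,"dy": 0,"dz": 4,"gripper": 0.3},{"wx": 0,"wy": 0,"wz": 0,"dx": 0,"dy": 0,"dz": 6,"gripper": 0.3},{"wx": 0,"wy": 0,"wz": 0,"dx": 0,"dy": 0,"dz": 7,"gripper": 0.3},{"wx": 0,"wy": 0,"wz": 0,"dx": 0,"dy": 0,"dz": 7,"gripper": 0.3}])

```text
t: 8.52
eef_pos: [0.526, -0.1672, 0.0678]
tool_rot: [0.988, 0.154, 0.001, -0.0]
ft_force: [0.1, -0.1, -1.0]
opening: 0.0416
```

Call:
step_arm(increments=[{"wx": 0,"wy": 0,"wz": 0,"dx": 0,"dy": 0,"dz": 1,"gripper": 0.3},{"wx": 0,"wy": 0,"wz": 0,"dx": 0,"dy": 0,"dz": 2,"gripper": 0.3},{"wx": 0,"wy": 0,"wz": 0,"dx": 0,"dy": 0,"dz": 3,"gripper": 0.3},{"wx": 0,"wy": 0,"wz": 0,"dx": 0,"dy": 0,"dz": 4,"gripper": 0.3},{"wx": 0,"wy": 0,"wz": 0,"dx": 0,"dy": 0,"dz": 4,"gripper": 0.3}])

```text
t: 9.15
eef_pos: [0.5259, -0.1672, 0.0637]
tool_rot: [0.988, 0.154, 0.001, -0.0]
ft_force: [0.2, -0.0, -0.7]
opening: 0.0417
```

Call:
step_arm(increments=[{"wx": 0,"wy": 0,"wz": 0,"dx": 0,"dy": 0,"dz": 0.7,"gripper": 0.3},{"wx": 0,"wy": 0,"wz": 0,"dx": 0,"dy": 0,"dz": 1.3,"gripper": 0.3},{"wx": 0,"wy": 0,"wz": 0,"dx": 0,"dy": 0,"dz": 2,"gripper": 0.3},{"wx": 0,"wy": 0,"wz": 0,"dx": 0,"dy": 0,"dz": 3,"gripper": 0.3},{"wx": 0,"wy": 0,"wz": 0,"dx": 0,"dy": 0,"dz": 3,"gripper": 0.3}])

```text
t: 9.78
eef_pos: [0.5259, -0.1671, 0.0606]
tool_rot: [0.988, 0.154, 0.001, -0.0]
ft_force: [0.1, 0.7, -0.9]
opening: 0.0418
```

Call:
step_arm(increments=[{"wx": 0,"wy": 0,"wz": 0,"dx": 0,"dy": 0,"dz": 0.7,"gripper": 0.3},{"wx": 0,"wy": 0,"wz": 0,"dx": 0,"dy": 0,"dz": 1.3,"gripper": 0.3},{"wx": 0,"wy": 0,"wz": 0,"dx": 0,"dy": 0,"dz": 2,"gripper": 0.3},{"wx": 0,"wy": 0,"wz": 0,"dx": 0,"dy": 0,"dz": 2,"gripper": 0.3}])

```text
t: 10.28
eef_pos: [0.5259, -0.1671, 0.0586]
tool_rot: [0.988, 0.154, 0.001, -0.0]
ft_force: [0.6, -0.9, -0.3]
opening: 0.0418
```

Rim is at about 43 mm with no contact yet. I'll continue in 1.5–2 mm steps.

Call:
step_arm(increments=[{"wx": 0,"wy": 0,"wz": 0,"dx": 0,"dy": 0,"dz": 0.5,"gripper": 0.3},{"wx": 0,"wy": 0,"wz": 0,"dx": 0,"dy": 0,"dz": 1,"gripper": 0.3},{"wx": 0,"wy": 0,"wz": 0,"dx": 0,"dy": 0,"dz": 1.5,"gripper": 0.3},{"wx": 0,"wy": 0,"wz": 0,"dx": 0,"dy": 0,"dz": 2,"gripper": 0.3},{"wx": 0,"wy": 0,"wz": 0,"dx": 0,"dy": 0,"dz": 2,"gripper": 0.3}])

```text
t: 10.9
eef_pos: [0.5259, -0.1671, 0.0565]
tool_rot: [0.988, 0.154, 0.001, -0.0]
ft_force: [0.6, -0.2, -1.9]
opening: 0.0415
```

Call:
step_arm(increments=[{"wx": 0,"wy": 0,"wz": 0,"dx": 0,"dy": 0,"dz": 0.5,"gripper": 0.3},{"wx": 0,"wy": 0,"wz": 0,"dx": 0,"dy": 0,"dz": 1,"gripper": 0.3},{"wx": 0,"wy": 0,"wz": 0,"dx": 0,"dy": 0,"dz": 1.5,"gripper": 0.3},{"wx": 0,"wy": 0,"wz": 0,"dx": 0,"dy": 0,"dz": 2,"gripper": 0.3},{"wx": 0,"wy": 0,"wz": 0,"dx": 0,"dy": 0,"dz": 2,"gripper": 0.3}])

```text
t: 11.52
eef_pos: [0.5259, -0.1671, 0.0545]
tool_rot: [0.988, 0.154, 0.001, -0.0]
ft_force: [0.0, -0.2, -0.7]
opening: 0.0419
```

Call:
step_arm(increments=[{"wx": 0,"wy": 0,"wz": 0,"dx": 0,"dy": 0,"dz": 0.5,"gripper": 0.3},{"wx": 0,"wy": 0,"wz": 0,"dx": 0,"dy": 0,"dz": 1,"gripper": 0.3},{"wx": 0,"wy": 0,"wz": 0,"dx": 0,"dy": 0,"dz": 1.5,"gripper": 0.3},{"wx": 0,"wy": 0,"wz": 0,"dx": 0,"dy": 0,"dz": 1.5,"gripper": 0.3}])

```text
t: 12.02
eef_pos: [0.526, -0.1671, 0.053]
tool_rot: [0.988, 0.154, 0.001, -0.0]
ft_force: [1.0, 0.1, -0.0]
opening: 0.0419
```

Contact is perhaps beginning, with the rim at about 37.5 mm.

Call:
step_arm(increments=[{"wx": 0,"wy": 0,"wz": 0,"dx": 0,"dy": 0,"dz": 0.4,"gripper": 0.3},{"wx": 0,"wy": 0,"wz": 0,"dx": 0,"dy": 0,"dz": 0.8,"gripper": 0.3},{"wx": 0,"wy": 0,"wz": 0,"dx": 0,"dy": 0,"dz": 1.2,"gripper": 0.3},{"wx": 0,"wy": 0,"wz": 0,"dx": 0,"dy": 0,"dz": 1.5,"gripper": 0.3}])

```text
t: 12.52
eef_pos: [0.526, -0.1671, 0.0515]
tool_rot: [0.988, 0.154, 0.001, -0.0]
ft_force: [0.9, 0.6, 0.7]
opening: 0.0415
```

Call:
step_arm(increments=[{"wx": 0,"wy": 0,"wz": 0,"dx": 0,"dy": 0,"dz": 0.4,"gripper": 0.3},{"wx": 0,"wy": 0,"wz": 0,"dx": 0,"dy": 0,"dz": 0.8,"gripper": 0.3},{"wx": 0,"wy": 0,"wz": 0,"dx": 0,"dy": 0,"dz": 1.2,"gripper": 0.3},{"wx": 0,"wy": 0,"wz": 0,"dx": 0,"dy": 0,"dz": 1.5,"gripper": 0.3}])

```text
t: 13.02
eef_pos: [0.5261, -0.1671, 0.05]
tool_rot: [0.988, 0.154, 0.001, -0.0]
ft_force: [-0.2, 0.1, 0.8]
opening: 0.042
```

Call:
step_arm(increments=[{"wx": 0,"wy": 0,"wz": 0,"dx": 0,"dy": 0,"dz": 0.4,"gripper": 0.3},{"wx": 0,"wy": 0,"wz": 0,"dx": 0,"dy": 0,"dz": 0.8,"gripper": 0.3},{"wx": 0,"wy": 0,"wz": 0,"dx": 0,"dy": 0,"dz": 1.2,"gripper": 0.3},{"wx": 0,"wy": 0,"wz": 0,"dx": 0,"dy": 0,"dz": 1.5,"gripper": 0.3}])

```text
t: 13.52
eef_pos: [0.5261, -0.1671, 0.0485]
tool_rot: [0.988, 0.154, 0.001, -0.0]
ft_force: [-0.0, -0.3, 1.6]
opening: 0.0416
```

Call:
step_arm(increments=[{"wx": 0,"wy": 0,"wz": 0,"dx": 0,"dy": 0,"dz": 0.4,"gripper": 0.3},{"wx": 0,"wy": 0,"wz": 0,"dx": 0,"dy": 0,"dz": 0.8,"gripper": 0.3},{"wx": 0,"wy": 0,"wz": 0,"dx": 0,"dy": 0,"dz": 1.0,"gripper": 0.3}])

```text
t: 13.9
eef_pos: [0.5262, -0.1672, 0.0476]
tool_rot: [0.988, 0.154, 0.001, -0.0]
ft_force: [0.2, -1.0, 3.1]
opening: 0.0414
```

Call:
step_arm(increments=[{"wx": 0,"wy": 0,"wz": 0,"dx": 0,"dy": 0,"dz": 0.4,"gripper": 0.3},{"wx": 0,"wy": 0,"wz": 0,"dx": 0,"dy": 0,"dz": 0.8,"gripper": 0.3},{"wx": 0,"wy": 0,"wz": 0,"dx": 0,"dy": 0,"dz": 1.0,"gripper": 0.3}])

```text
t: 14.28
eef_pos: [0.5262, -0.1672, 0.0466]
tool_rot: [0.988, 0.154, 0.001, -0.0]
ft_force: [0.0, 0.5, 3.5]
opening: 0.0418
```

Call:
step_arm(increments=[{"wx": 0,"wy": 0,"wz": 0,"dx": 0,"dy": 0,"dz": 0.4,"gripper": 0.3},{"wx": 0,"wy": 0,"wz": 0,"dx": 0,"dy": 0,"dz": 0.8,"gripper": 0.3},{"wx": 0,"wy": 0,"wz": 0,"dx": 0,"dy": 0,"dz": 1.0,"gripper": 0.3}])

```text
t: 14.65
eef_pos: [0.5263, -0.1672, 0.0457]
tool_rot: [0.988, 0.154, 0.001, -0.0]
ft_force: [-0.3, 0.1, 3.7]
opening: 0.0418
```

Call:
step_arm(increments=[{"wx": 0,"wy": 0,"wz": 0,"dx": 0,"dy": 0,"dz": 0.4,"gripper": 0.3},{"wx": 0,"wy": 0,"wz": 0,"dx": 0,"dy": 0,"dz": 0.8,"gripper": 0.3},{"wx": 0,"wy": 0,"wz": 0,"dx": 0,"dy": 0,"dz": 1.0,"gripper": 0.3}])

```text
t: 15.02
eef_pos: [0.5263, -0.1673, 0.0448]
tool_rot: [0.988, 0.154, 0.001, 0.0]
ft_force: [0.6, -0.1, 5.9]
opening: 0.0416
```

Call:
step_arm(increments=[{"wx": 0,"wy": 0,"wz": 0,"dx": 0,"dy": 0,"dz": 0.4,"gripper": 0.3},{"wx": 0,"wy": 0,"wz": 0,"dx": 0,"dy": 0,"dz": 0.8,"gripper": 0.3}])

```text
t: 15.28
eef_pos: [0.5264, -0.1673, 0.0442]
tool_rot: [0.988, 0.154, 0.001, 0.0]
ft_force: [0.3, -0.2, 6.6]
opening: 0.0417
```

Call:
step_arm(increments=[{"wx": 0,"wy": 0,"wz": 0,"dx": 0,"dy": 0,"dz": 0.4,"gripper": 0.3},{"wx": 0,"wy": 0,"wz": 0,"dx": 0,"dy": 0,"dz": 0.8,"gripper": 0.3}])

```text
t: 15.52
eef_pos: [0.5264, -0.1674, 0.0434]
tool_rot: [0.988, 0.154, 0.001, 0.0]
ft_force: [0.4, -1.0, 0.8]
opening: 0.0414
```

Force dropped from 6.6 to 0.8 N, which is a click. I'll continue gently to the deck.

Call:
step_arm(increments=[{"wx": 0,"wy": 0,"wz": 0,"dx": 0,"dy": 0,"dz": 0.4,"gripper": 0.3},{"wx": 0,"wy": 0,"wz": 0,"dx": 0,"dy": 0,"dz": 0.8,"gripper": 0.3}])

```text
t: 15.78
eef_pos: [0.5258, -0.167, 0.0418]
tool_rot: [0.988, 0.154, 0.001, -0.0]
ft_force: [0.1, 0.8, -2.7]
opening: 0.0418
```

Call:
step_arm(increments=[{"wx": 0,"wy": 0,"wz": 0,"dx": 0,"dy": 0,"dz": 0.4,"gripper": 0.3},{"wx": 0,"wy": 0,"wz": 0,"dx": 0,"dy": 0,"dz": 0.7,"gripper": 0.3}])

```text
t: 16.02
eef_pos: [0.5257, -0.167, 0.0415]
tool_rot: [0.988, 0.154, 0.001, -0.0]
ft_force: [-0.7, 1.1, 6.0]
opening: 0.0416
```

Call:
step_arm(increments=[{"wx": 0,"wy": 0,"wz": 0,"dx": 0,"dy": 0,"dz": 0.4,"gripper": 0.3},{"wx": 0,"wy": 0,"wz": 0,"dx": 0,"dy": 0,"dz": 0.6,"gripper": 0.3}])

```text
t: 16.27
eef_pos: [0.5257, -0.1671, 0.0415]
tool_rot: [0.988, 0.154, 0.001, -0.0]
ft_force: [-1.9, 1.3, 9.1]
opening: 0.0411
```

The force fell a second time (−2.7 N) and then rose steeply with no further travel, so the rim is on the deck. Now I'll release and retreat.

Call:
step_arm(increments=[{"wx": 0,"wy": 0,"wz": 0,"dx": 0,"dy": 0,"dz": 0,"gripper": 0.55},{"wx": 0,"wy": 0,"wz": 0,"dx": 0,"dy": 0,"dz": 0,"gripper": 0.65},{"wx": 0,"wy": 0,"wz": 0,"dx": 0,"dy": 0,"dz": 0,"gripper": 0.7},{"wx": 0,"wy": 0,"wz": 0,"dx": 0,"dy": 0,"dz": 0,"gripper": 0.7},{"wx": 0,"wy": 0,"wz": 0,"dx": 0,"dy": 0,"dz": 0,"gripper": 0.7}])

```text
t: 16.9
eef_pos: [0.5257, -0.1671, 0.0414]
tool_rot: [0.988, 0.154, 0.001, -0.0]
ft_force: [-0.5, -0.2, 0.0]
opening: 0.0615
```

Call:
step_arm(increments=[{"wx": 0,"wy": 0,"wz": 0,"dx": 0,"dy": 0,"dz": -10,"gripper": 0.7},{"wx": 0,"wy": 0,"wz": 0,"dx": 0,"dy": 0,"dz": -40,"gripper": 0.7},{"wx": 0,"wy": 0,"wz": 0,"dx": 0,"dy": 0,"dz": -80,"gripper": 0.7},{"wx": 0,"wy": 0,"wz": 0,"dx": -30,"dy": 0,"dz": -110,"gripper": 0.7},{"wx": 0,"wy": 0,"wz": 0,"dx": -60,"dy": 0,"dz": -140,"gripper": 0.7},{"wx": 0,"wy": 0,"wz": 0,"dx": -60,"dy": 0,"dz": -140,"gripper": 0.7},{"wx": 0,"wy": 0,"wz": 0,"dx": -60,"dy": 0,"dz": -140,"gripper": 0.7}])

```text
t: 17.77
eef_pos: [0.4692, -0.1851, 0.1815]
tool_rot: [0.988, 0.154, 0.001, -0.0]
ft_force: [0.7, -0.2, -1.1]
opening: 0.0615
```

Run:
```python
from h import *
import pickle
s=monitor.state();print(s["eef_pos"],s["ft_force"])
c=get_calibration("wrist");im=grab_frame("wrist");np.save("w5.npy",im);pickle.dump(c,open("w5.pkl","wb"))
u,v=proj(c,[.5252,-.1675,.04])[0].astype(int);u0,v0=max(u-80,0),max(v-60,0);print(u0,v0)
b=np.clip(im.astype(float)*1.8,0,255).astype(np.uint8)
save("w5",cv2.resize(b[v0:v0+120,u0:u0+160],(800,600),interpolation=cv2.INTER_CUBIC))
sc=grab_frame("scene");save("s5",sc)
```

```text
[ 0.4692375  -0.18506676  0.18150321] [ 0.65322519 -0.16453473 -1.0577638 ]
177 55
```

View pics/w5.png

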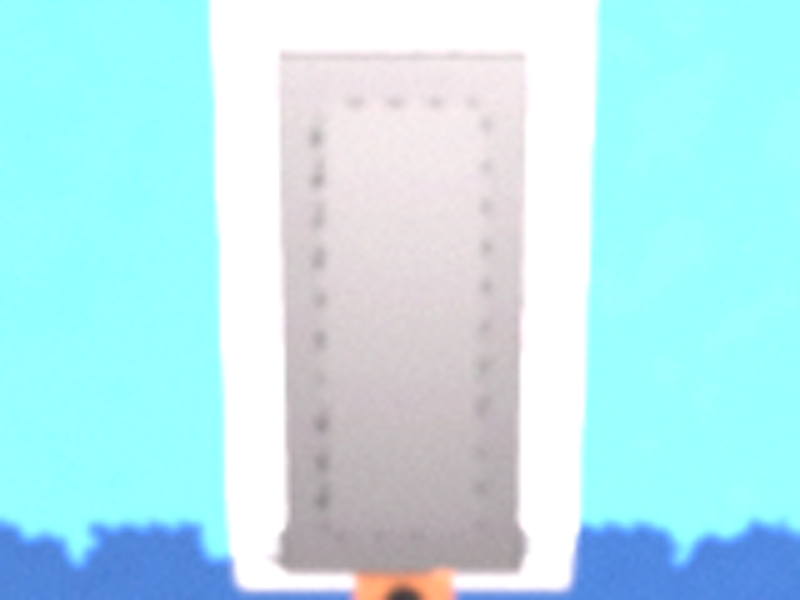

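The lid sits squarely on the near holder; its top face in the crop runs from (281,55) to (522,525). I'll do a quick numeric check of centring and level.

Run:
```python
from h import *
import pickle
c=pickle.load(open("w5.pkl","rb"))
e=np.array([(281,55),(525,55),(520,525),(286,525)])/5+[177,55]
P=onplane(c,e,.066)*1000
print(P.round(1),P.mean(0).round(1),np.linalg.norm(P[0]-P[1]),np.linalg.norm(P[2]-P[3]))
a=P[0]+P[1]-P[2]-P[3];print(np.linalg.norm(a)/2,np.degrees(np.arctan2(a[1],a[0])))
t0=np.load("top.npy");t=grab_frame("top");s0=np.load("scene.npy")
ct=get_calibration("top")
hh=[.5252,-.1675]; 
im=np.hstack([cv2.resize(x[v-40:v+40,u-40:u+40],(400,400),interpolation=cv2.INTER_CUBIC) for x,(u,v) in((t,proj(ct,hh+[.05])[0].astype(int)),(cv2.imread("pics/s5.png")[...,::-1],proj(get_calibration("scene"),hh+[.05])[0].astype(int)))])
save("f",np.clip(im*1.8,0,255).astype(np.uint8))
d=(np.abs(t.astype(int)-t0).max(2)>60);print("top diff blobs",[tuple(x) for x in cv2.connectedComponentsWithStats(d.astype(np.uint8))[2] if x[4]>25])
```

```text
[[ 557.5 -137.7   66. ]
 [ 568.9 -173.7   66. ]
 [ 498.6 -197.3   66. ]
 [ 486.6 -159.4   66. ]] [ 527.9 -167.    66. ] 37.74964844696625 39.77013332295137
74.12182169556002 17.74534138717399
top diff blobs [(np.int32(0), np.int32(0), np.int32(512), np.int32(384), np.int32(154481)), (np.int32(267), np.int32(128), np.int32(245), np.int32(256), np.int32(41170)), (np.int32(162), np.int32(204), np.int32(27), np.int32(43), np.int32(946))]
```

View pics/f.png

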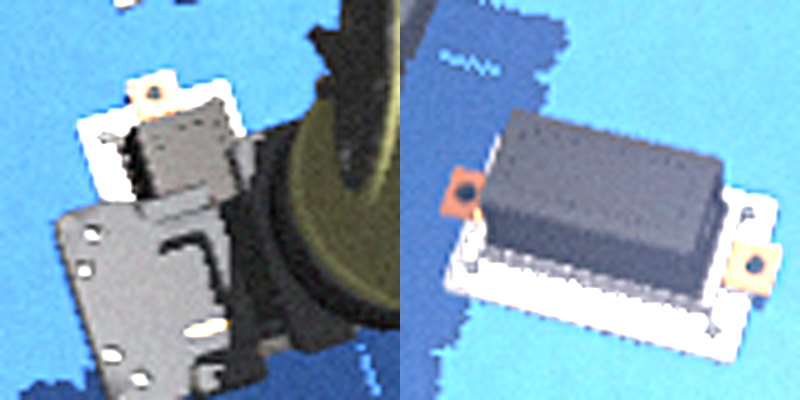

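Run:
```python
from h import *
im=cv2.imread("pics/s5.png")[...,::-1];c=get_calibration("scene")
y=np.radians(17.7);C=np.array([.5252,-.1675,0]);X=np.array([np.cos(y),np.sin(y),0]);Y=np.array([-np.sin(y),np.cos(y),0])
u,v=proj(c,C+[0,0,.05])[0].astype(int);o=np.array([u-40,v-40])
f=lambda x,yy,z:((proj(c,C+x*X+yy*Y+[0,0,z])[0]-o)*5).round(0)
for n,(a,b,zs) in dict(lid=(.042,.021,(.066,.026)),foot=(.06,.035,(.01,))).items():
  for z in zs:
    print(n,z,[f(i*a,j*b,z).tolist() for i,j in((1,1),(1,-1),(-1,-1),(-1,1))])
    if n=="lid":print("  +x end 4mm up",[f(i*a,j*b,z+.004*(i>0)).tolist() for i,j in((1,1),(1,-1))],"-x 4mm up",[f(i*a,j*b,z+.004).tolist() for i,j in((-1,-1),(-1,1))])
```

```text
lid 0.066 [[324.0, 159.0], [294.0, 258.0], [79.0, 204.0], [114.0, 109.0]]
  +x end 4mm up [[324.0, 154.0], [294.0, 253.0]] -x 4mm up [[77.0, 199.0], [113.0, 104.0]]
lid 0.026 [[326.0, 205.0], [297.0, 300.0], [91.0, 248.0], [125.0, 156.0]]
  +x end 4mm up [[326.0, 200.0], [297.0, 296.0]] -x 4mm up [[90.0, 244.0], [124.0, 151.0]]
foot 0.01 [[379.0, 202.0], [333.0, 360.0], [42.0, 285.0], [98.0, 134.0]]
```

The projected corners of a level, seated lid (rim at 26 mm) match the picture within about 1 mm at both ends. I'll hand the job in.

```bash
python3 -c "
from h import *
print(workorder.sign_off(),monitor.state()['t'])"
```

```text
the job is handed in; nothing more can be done
the job is handed in; nothing more can be done
```

The black 84 mm lid is on the holder of the nearer stand, clicked home, and I have handed the job in at about 18 s of the 64 s allowed.

**Pressing:** I gripped the lid across its long walls and pressed it down slowly. The force rose to about 6.6 N, fell twice as the hooks clicked, then climbed steeply to 9 N with no more travel. That puts the rim on the deck at about 26 mm. The highest reading was 9 N, well under the 30 N limit, though the force was only read at the end of each short move. I then let go and moved the arm clear.

**Last checks:**
- **Level and seating:** In the scene view, the lid and foot corners matched a level, seated lid within about 1 mm at both ends.
- **Squareness:** The lid's yaw is 17.7° against about 17.6° for the stand.
- **Other parts:** Outside the area covered by the arm, the before-and-after top views differ only where the lid used to lie. The arm hid part of that view, so I could not confirm every part this way, but it did not go near them.

**One disagreement:** A rough corner pick in the final wrist picture gave a top face only 74 mm long and a centre about 3 mm off. I put this down to picking the wrong near edge and relied on the scene view instead. I did not read the hook angles directly.

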